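Put the eyepiece set right

ROBOT

A 6-joint arm with a two-finger parallel gripper is mounted at the origin on the work surface. World frame = base frame: x ahead of the robot, y to its left, z up, the work surface at z = 0. Lengths are in m, angles in rad, forces in N, time in s.
With the tool pointing down it reaches from about 0.35 to 0.875 m from the base axis. Payload 4.2 kg.
Tool frame: the origin (TCP) lies between the finger pads; the fingertips stand 8 mm ahead of it and the grasp point (between the pads) lies 11 mm behind it; z points along the fingers, y is the line along which they close (so a half turn about z gives the same grasp; the last joint's range is limited). The gripper opens to 85 mm and grips with 20 to 120 N. Pads are 22 mm wide; open, the fingers measure 114 mm over their backs; the gripper's body (76 mm by 85 mm) begins 54 mm behind the grasp point. The pads swing forward as they close: fully open they stand 13 mm farther back than shut.
Start: joints at [-0.934, 0.385, 0.008, 0, -1.194, -0.259], TCP at [0.231, -0.581, 0.239] pointing down, gripper open.
Joint ranges: [-3.14, 3.14], [-1.21, 2.06], [-1.07, 1.41], [-3.16, 2.05], [-2.99, -0.16], [-3.1, 3.1]. Speed limits (rad/s): [2.79, 2.79, 3.14, 3.14, 3.14, 3.14].

INTERFACE

Orientations are given as a unit quaternion [w, x, y, z].
In Python, from workcell import env gives the robot as it stands.
- The arm moves only by the shell command python3 -m jog 'ROWS' [OPENING] [FORCE]. ROWS is JSON, a list of rows, each an object of numbers: "x", "y", "z": the shift along the world's x, y, z as a fraction of full scale; "wx", "wy", "wz": the turn, a rotation vector about the world's x, y, z as a fraction of full scale. In form: [{"x": .., "y": .., "z": .., "wx": .., "wy": .., "wz": ..}, ...]. A call has exactly 8 rows; each row is the pose to reach, as a shift and turn from the pose commanded when the call began; what a row does not reach only later rows make up. Full scale, the value 1, is 0.5 m for a shift and 2 rad for a turn. A row lasts 1/10 s, in which the tool goes at most 50 mm and 8.59 degrees, less where a joint would pass 70% of its speed; a pose out of reach is approached as far as the arm can. A call with a number of a shift or a turn outside -1 to 1 is refused whole. A call with a gripper value outside its range is refused whole. OPENING is the closure, from -1 (fully open) to 1 (shut), set as the call begins (- or left out, the last holds). The fingers move at their own pace and stop on an object; FORCE is the grip in N (left out, the last holds). Time passes only in rows, so rows that repeat a pose let the fingers close, or fill a call up. It gives the time, the measured TCP pose, the force, the opening and the grip force at its end, in the units of the state.
- env.get_obs(): the state, without advancing time (a new reading comes with each control period).
- env.grab_frame(name): name is "scene" or "side" or "wrist"; returns a dict with "pixels" (400x640x3 uint8, red, green, blue), "mtx" (3x3 intrinsics, pixels), "dist" ([k1, k2, p1, p2, k3] as OpenCV has them; the pictures are not rectified), "R" (3x3) and "t" (3): a world point X has camera coordinates R X + t. Camera axes: x right, y down, z forward; pixel columns grow to the right and rows downward; lengths in m; the calibration is good to about 2 mm. A picture is of the moment at which its call begins. There is no depth.
- env.sign_off(): hands the job in; it is judged then, once.
Trained networks look in the newest picture that a camera, given by its name, has taken for a name from the list of things; names that differ only in an ending like _2 or _b are one class to them, and where a whole thing is asked for, a point or a joint stands for the part that bears it (a point fixed in the world has none). Each returns a list of dicts, best first, with "conf" (0 to 1); they miss things now and then, are a little off and sometimes report something else, mostly with a low value. They report only what shows in the picture. A call takes as long as a camera call.
- env.masks_of(query, camera): "mask" (400x640 bool, what is visible of it) and "at" ([row, column] in pixels, amid what is visible of it).
- env.place_of(query, camera): "at" ([row, column] in pixels: a listed point, or the origin of a listed thing).
The state is a dict: "time_s": time; "qpos": joint angles; "joint_vel": joint speeds; "joint_torque": joint torques, N m; "position": TCP position; "tool_rot": TCP orientation; "ft_force": force on the tool from outside, world axes, zero at the start; "torque": the same for the moment, N m; "grip_width": opening from 0.0 (shut) to 1.0 (fully open); "grasp_force": force on a finger pad.
Only numpy, scipy, OpenCV 4.12 (cv2) and the standard library are available. Lean on these libraries where they do the work, as an engineer would, in place of code of your own. Each camera call takes 0.05 s, during which the arm holds its last target. There are 200 camera calls.

TASK

The four-place aluminium tray should hold four matching wide eyepieces, but one of them is a slim, taller eyepiece that does not belong. Move that one into the empty square steel dish, and put the matching wide eyepiece from the three-place white stock tray into the place it left. Leave both standing upright, tube up as they are now, and set them down gently rather than letting them drop.

Things in the scene. Friction and masses are not known exactly. Their poses are not given: they have to be found in the camera images.
- kit: Aluminium tray fixed to the bench, 70 mm (its x) by 265 mm (its y). Four square places, 60 mm inside, in a row at its x = 0, y = -97.5, -32.5, 32.5, 97.5 mm; three hold wide eyepieces like spare, one holds odd. Origin: centre of its underside, z up. Place floors 5 mm above it, wall tops 15 mm, walls 5 mm thick. Clear of tall things along both long sides.
- odd: The wrong part, in one of the aluminium tray's places: slim eyepiece, 88 mm tall, about 0.11 kg. Black head, 28 mm diameter, up to 40 mm; above it a plain steel tube, 20 mm diameter, from 40 to 88 mm, to grip from above. Origin: centre of its underside, z up its axis.
- spare: The right part: wide eyepiece, 68 mm tall, ~0.14 kg. Black head, 42 mm diameter, to 30 mm; steel tube, 30 mm diameter, from 30 to 68 mm, to grip from above. Origin: centre of underside, z up. In one of 3 places, 65 mm apart, of the white stock tray (floor 5 mm, row along y within 15 deg: close the fingers along x). Mates: a slim eyepiece 88 mm and a low conical objective 40 mm tall.
- dish: Empty square steel dish fixed to the bench, 130 by 130 mm along its x and y, rim 14 mm high, walls 4 mm thick, floor 4 mm above its origin (centre of its underside, z up). It lies to one side of the robot's midline, the white stock tray to the other.

How it is judged:
At the end, for the whole second after the job is handed in: The wide eyepiece from stock stands on the floor of the vacated place of the aluminium tray, within 15 mm of its centre each way; the slim one stands on the floor of the steel dish, within 55 mm of its centre each way; both upright within 10 degrees and at rest (x of spare in the frame of kit between -0.015 and 0.015 m and z of spare in the frame of kit between -0.002 and 0.01 m and (y of spare in the frame of kit between -0.1125 and -0.0825 m or y of spare in the frame of kit between -0.0475 and -0.0175 m or y of spare in the frame of kit between 0.0175 and 0.0475 m or y of spare in the frame of kit between 0.0825 and 0.1125 m) and x of odd in the frame of dish between -0.055 and 0.055 m and y of odd in the frame of dish between -0.055 and 0.055 m and z of odd in the frame of dish between -0.002 and 0.01 m and angle between each of odd, spare's own z axis and vertical below 0.17 rad and linear speed of each of odd, spare below 0.02 m/s); the robot touches nothing.
It fails at once if the slim eyepiece is let go of in the air, with its underside more than 30 mm above the bench (height (world z) of odd above 0.03 m and contact force between the fingers and odd below 0.05 N).
It fails at once if the wide eyepiece is let go of in the air, with its underside more than 30 mm above the bench (height (world z) of spare above 0.03 m and contact force between the fingers and spare below 0.05 N).
It also fails if it takes over 58 s, if anything falls off the work surface, if the arm or the gripper's body presses on something with over 40 N, if the wrist force passes 120 N, or if a joint passes its speed limit or range.

## Working session

There is one attempt and no reset: what is moved stays moved. The work goes in short steps, Python scripts to look and compute and a shell command to move; the robot and the scene stay as the last step left them, time stands still between calls to the robot, and variables do not carry over. Pictures are saved under pics/ and viewed, at most 10 in all, crops included, and the job is handed in when it is done.

```bash
mkdir -p pics
cat > h.py <<'E'
import numpy as np, cv2
from workcell import env
def ray(f,at):
    p=cv2.undistortPoints(np.array([[[at[1],at[0]]]],float),f["mtx"],np.array(f["dist"]))[0,0]
    R=np.array(f["R"]);return -R.T@np.array(f["t"]).ravel(), R.T@np.array([p[0],p[1],1.])
def onz(f,at,z):
    c,d=ray(f,at); return (c+d*(z-c[2])/d[2]).round(4)
def px(f,X):
    f={k:np.array(v) for k,v in f.items()}
    return cv2.projectPoints(np.array(X,float).reshape(-1,3),cv2.Rodrigues(f["R"])[0],f["t"].ravel(),f["mtx"],f["dist"])[0][:,0]
E
python3 - <<'E'
from h import *
for c in ["scene","side"]:
    f=env.grab_frame(c); cv2.imwrite(f"pics/{c}0.png",f["pixels"][:,:,::-1])
    print(c,"cam",(-np.array(f["R"]).T@np.array(f["t"]).ravel()).round(2))
    for q,z in [("kit",0),("odd",0.005),("spare",0.005),("dish",0)]:
        for r in env.place_of(q,c): print(q,round(r["conf"],2),np.round(r["at"]),onz(f,r["at"],z))
o=env.get_obs();print(o["time_s"],o["position"],o["tool_rot"],o["grip_width"])
E
```

```text
scene cam [0.83 0.37 0.84]
kit 0.7 [238. 288.] [0.6367 0.0244 0.    ]
odd 0.76 [274. 308.] [0.6505 0.1124 0.005 ]
spare 0.74 [143. 309.] [ 0.463  -0.1366  0.005 ]
dish 0.63 [248. 414.] [0.4506 0.1957 0.    ]
side cam [0.4  0.65 0.46]
kit 0.94 [217. 269.] [0.6437 0.0184 0.    ]
odd 0.85 [240. 245.] [0.6593 0.1094 0.005 ]
spare 0.71 [189. 366.] [ 0.4587 -0.1366  0.005 ]
0.5 [ 0.23057335 -0.58087273  0.2392789 ] [-4.40418060e-06 -1.87790562e-01  9.82209094e-01  3.90999630e-05] 0.9993379773771739
```

View pics/scene0.png

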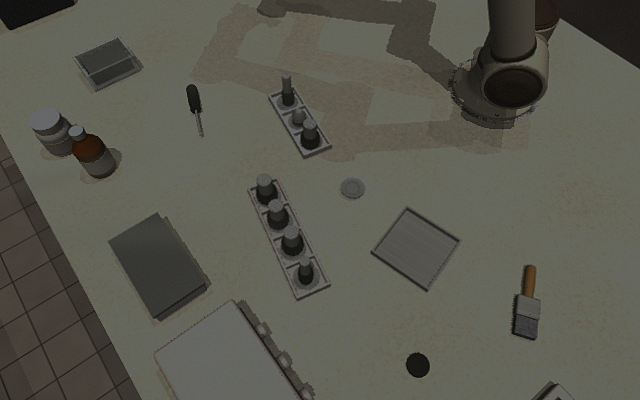

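View pics/side0.png

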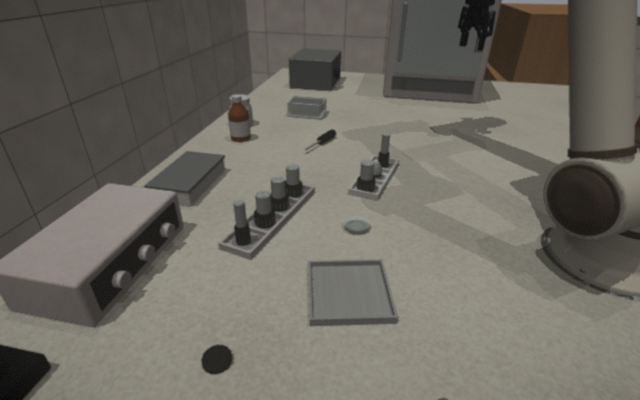

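Scene: the slim part is at the kit's near end (px 306,272), the spare at the stock tray's near end (310,132), and the dish is at (416,248). The side view agrees. Next I'll fit poses by silhouette in both views.

```bash
cat >> h.py <<'E'
from scipy.optimize import minimize
def cyl(x,y,z,parts):
    a=np.linspace(0,2*np.pi,40,endpoint=False)
    return [np.vstack([np.c_[x+r*np.cos(a),y+r*np.sin(a),np.full(40,z+h)] for h in (h0,h1)]) for r,h0,h1 in parts]
ODD=[(.014,0,.04),(.010,.04,.088)]; SP=[(.021,0,.03),(.015,.03,.068)]
def box(x,y,a,w,l,h):
    c,s=np.cos(a),np.sin(a)
    return [np.array([[x+c*u-s*v,y+s*u+c*v,k] for u in(-w/2,w/2) for v in(-l/2,l/2) for k in(0,h)])]
def sil(f,hulls):
    m=np.zeros((1600,2560),np.uint8)
    for H in hulls: cv2.fillConvexPoly(m,cv2.convexHull(((px(f,H)+.5)*4*16).astype(np.int32)),1,shift=4)
    return cv2.resize(m*255,(640,400),interpolation=cv2.INTER_AREA)/255.
def fit(views,model,x0,step,fill=False):
    # views: [(frame,mask)]
    def g(m):
        m=m.astype(np.uint8)
        if fill:
            c=np.vstack(cv2.findContours(m,cv2.RETR_EXTERNAL,cv2.CHAIN_APPROX_NONE)[0]); cv2.fillConvexPoly(m,cv2.convexHull(c),1)
        return m
    V=[(f,g(m)) for f,m in views]
    cost=lambda p: sum(np.abs(sil(f,model(p))-m).sum()/m.sum() for f,m in V)
    sx=np.vstack([x0]+[np.array(x0)+np.eye(len(x0))[i]*step[i] for i in range(len(x0))])
    r=minimize(cost,x0,method="Nelder-Mead",options=dict(initial_simplex=sx,maxiter=150)); return r.x.round(4),round(r.fun/len(V),3)
E
python3 - <<'E'
from h import *
F={}
for c in ["scene","side"]:
    f=env.grab_frame(c); F[c]={q:(f,(env.masks_of(q,c) or [None])[0]) for q in("odd","spare","kit","dish")}
    print(c,[(q,v[1] and round(v[1]["conf"],2), v[1] and v[1]["mask"].sum(),v[1] and np.round(v[1]["at"])) for q,v in F[c].items()])
def run(q,model,x0,st,fill=False):
    for cs in (["scene"],["side"],["scene","side"]):
        V=[(F[c][q][0],F[c][q][1]["mask"]) for c in cs if F[c][q][1]]
        if V: print(q,cs,*fit(V,model,x0,st,fill))
run("odd",lambda p:cyl(*p,.005,ODD),[.655,.111],[.01,.01])
run("spare",lambda p:cyl(*p,.005,SP),[.461,-.1366],[.01,.01])
run("dish",lambda p:box(*p,.13,.13,.014),[.45,.196,0],[.01,.01,.1],True)
run("kit",lambda p:box(*p,.07,.265,.015),[.64,.02,-.15],[.01,.01,.1])
E
```

```text
scene [('odd', 0.74, np.int64(325), array([270., 308.])), ('spare', 0.86, np.int64(481), array([136., 308.])), ('kit', 0.94, np.int64(2657), array([257., 292.])), ('dish', 0.62, np.int64(4223), array([248., 416.]))]
side [('odd', 0.82, np.int64(625), array([225., 242.])), ('spare', 0.57, np.int64(497), array([177., 366.])), ('kit', 0.84, np.int64(1529), array([234., 256.])), ('dish', 0.6, np.int64(5285), array([293., 346.]))]
odd ['scene'] [0.6613 0.116 ] 0.164
odd ['side'] [0.6613 0.1134] 0.079
odd ['scene', 'side'] [0.6605 0.1149] 0.127
spare ['scene'] [ 0.459  -0.1378] 0.107
spare ['side'] [ 0.4597 -0.1434] 0.092
spare ['scene', 'side'] [ 0.4592 -0.1386] 0.107
dish ['scene'] [0.4468 0.1966 0.2593] 0.032
dish ['side'] [0.4479 0.1956 0.2637] 0.023
dish ['scene', 'side'] [0.4474 0.196  0.257 ] 0.03
kit ['scene'] [ 0.6364  0.0179 -0.2228] 0.719
kit ['side'] [ 0.6355  0.0162 -0.2187] 1.036
kit ['scene', 'side'] [ 0.636   0.0168 -0.2209] 0.881
```

```bash
python3 -m jog '[{"x":0.06,"y":0.1,"z":0.05,"wz":0.07},{"x":0.12,"y":0.2,"z":0.1,"wz":0.14},{"x":0.18,"y":0.28,"z":0.1,"wz":0.21},{"x":0.24,"y":0.36,"z":0.1,"wz":0.28},{"x":0.3,"y":0.44,"z":0.1,"wz":0.35},{"x":0.36,"y":0.52,"z":0.1,"wz":0.42},{"x":0.4,"y":0.6,"z":0.1,"wz":0.49},{"x":0.4,"y":0.66,"z":0.1,"wz":0.53}]' -1
```

```text
validation failed for argument at $[0]...
```

```bash
python3 -m jog '[{"x":0.06,"y":0.07,"z":0.04,"wx":0,"wy":0,"wz":0.06},{"x":0.12,"y":0.14,"z":0.08,"wx":0,"wy":0,"wz":0.12},{"x":0.18,"y":0.22,"z":0.08,"wx":0,"wy":0,"wz":0.18},{"x":0.24,"y":0.3,"z":0.08,"wx":0,"wy":0,"wz":0.24},{"x":0.3,"y":0.38,"z":0.08,"wx":0,"wy":0,"wz":0.3},{"x":0.36,"y":0.46,"z":0.08,"wx":0,"wy":0,"wz":0.36},{"x":0.42,"y":0.54,"z":0.08,"wx":0,"wy":0,"wz":0.42},{"x":0.48,"y":0.62,"z":0.08,"wx":0,"wy":0,"wz":0.486}]' -1
```

```text
time_s: 1.8
position: [0.4712, -0.2694, 0.2797]
tool_rot: [0.0, -0.627, 0.779, -0.0]
ft_force: [0.3, -1.1, 0.2]
grip_width: 1.0
grasp_force: 0.0
```

```bash
python3 -m jog '[{"x":0.035,"y":0.085,"z":0,"wx":0,"wy":0,"wz":0},{"x":0.07,"y":0.17,"z":0,"wx":0,"wy":0,"wz":0},{"x":0.105,"y":0.25,"z":0,"wx":0,"wy":0,"wz":0},{"x":0.14,"y":0.34,"z":0,"wx":0,"wy":0,"wz":0},{"x":0.18,"y":0.42,"z":0,"wx":0,"wy":0,"wz":0},{"x":0.22,"y":0.5,"z":0,"wx":0,"wy":0,"wz":0},{"x":0.26,"y":0.58,"z":0,"wx":0,"wy":0,"wz":0},{"x":0.3,"y":0.66,"z":0,"wx":0,"wy":0,"wz":0}]'
python3 - <<'E'
from h import *
f=env.grab_frame("wrist"); cv2.imwrite("pics/w1.png",f["pixels"][:,:,::-1])
o=env.get_obs(); print(o["position"],o["time_s"],"cam",(-np.array(f["R"]).T@np.array(f["t"]).ravel()).round(3))
for q,z in [("kit",0),("odd",0.005),("dish",0)]:
    for r in env.place_of(q,"wrist"): print(q,round(r["conf"],2),np.round(r["at"]),onz(f,r["at"],z))
m=env.masks_of("odd","wrist")
if m: print(fit([(f,m[0]["mask"])],lambda p:cyl(*p,.005,ODD),[.66,.115],[.01,.01]))
E
```

```text
time_s: 2.6
position: [0.6208, 0.0606, 0.2796]
tool_rot: [0.0, -0.625, 0.781, -0.0]
ft_force: [0.9, -0.7, -0.2]
grip_width: 0.998
grasp_force: 0.0
[0.62373542 0.06569534 0.27837577] 2.65 cam [ 0.605 -0.015  0.414]
kit 0.94 [122. 293.] [0.6387 0.0122 0.    ]
odd 0.55 [206. 295.] [0.6617 0.1158 0.005 ]
dish 0.64 [227. 460.] [0.4524 0.1952 0.    ]
dish 0.33 [123. 296.] [0.6353 0.0141 0.    ]
(array([0.6611, 0.1154]), np.float64(0.077))
```

View pics/w1.png

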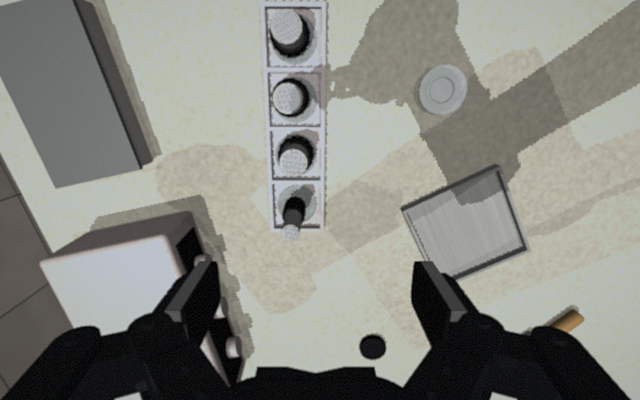

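The wrist view shows the slim part at the kit's end place (base px 294,207). The kit's near rim corners are about (273,231) and (324,227), and a white box stands beyond it.

Run:
```python
from h import *
f=env.grab_frame("wrist")
o=env.get_obs(); print(o["position"],o["time_s"])
cv2.imwrite("pics/w2.png",cv2.resize(f["pixels"][0:250,200:540,::-1],None,fx=2.2,fy=2.2,interpolation=cv2.INTER_CUBIC))
for n,at,z in [("kitL",(231,273),.015),("kitR",(227,324),.015),("sep",(181,272),.015),("sepR",(180,325),.015),("boxbottom",(235,222),0),("boxtop",(215,192),.06)]: print(n,onz(f,at,z))
m=env.masks_of("kit","wrist")
print(*fit([(f,m[0]["mask"])],lambda p:box(*p,.07,.265,.015),[.636,.017,-.22],[.01,.01,.1],True), m[0]["mask"].sum())
m=env.masks_of("odd","wrist")
print(*fit([(f,m[0]["mask"])],lambda p:cyl(*p,.005,ODD),[.66,.115],[.01,.01]))
```

```text
[0.61989418 0.05808667 0.2793574 ] 2.9
kitL [0.6948 0.138  0.015 ]
kitR [0.6288 0.1471 0.015 ]
sep [0.6787 0.0727 0.015 ]
sepR [0.6144 0.0859 0.015 ]
boxbottom [0.767  0.1343 0.    ]
boxtop [0.769  0.0812 0.06  ]
[ 0.6369  0.0186 -0.2239] 0.012 8995
[0.6612 0.1154] 0.074
```

View pics/w2.png

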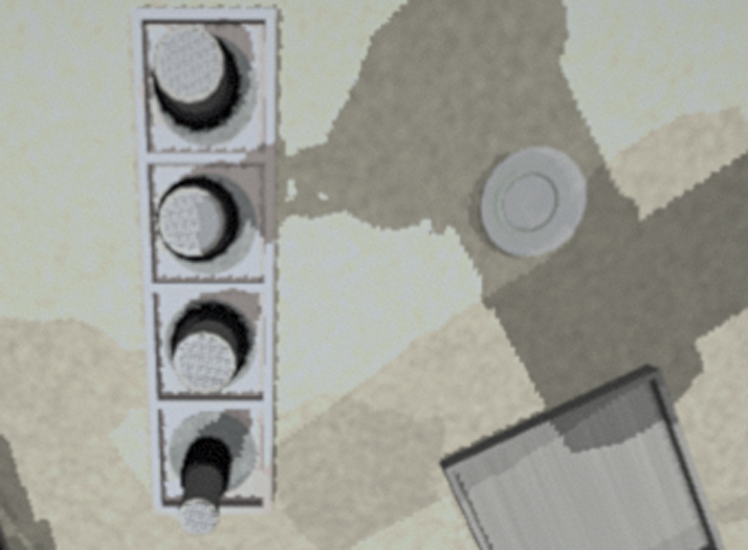

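The crop shows all four places, and the slim part stands near the middle of its place (crop px 205,470). The kit fit (0.012 error) agrees with this. Now I'll grasp it.

```bash
python3 -m jog '[{"x":0.04,"y":0.06,"z":0,"wx":0,"wy":0,"wz":0},{"x":0.082,"y":0.113,"z":-0.05,"wx":0,"wy":0,"wz":0},{"x":0.082,"y":0.113,"z":-0.13,"wx":0,"wy":0,"wz":0},{"x":0.082,"y":0.113,"z":-0.21,"wx":0,"wy":0,"wz":0},{"x":0.082,"y":0.113,"z":-0.29,"wx":0,"wy":0,"wz":0},{"x":0.082,"y":0.113,"z":-0.36,"wx":0,"wy":0,"wz":0},{"x":0.082,"y":0.113,"z":-0.41,"wx":0,"wy":0,"wz":0},{"x":0.082,"y":0.113,"z":-0.439,"wx":0,"wy":0,"wz":0}]' -1
python3 -m jog '[{"x":0,"y":0,"z":0,"wx":0,"wy":0,"wz":0},{"x":0,"y":0,"z":0,"wx":0,"wy":0,"wz":0},{"x":0,"y":0,"z":0,"wx":0,"wy":0,"wz":0},{"x":0,"y":0,"z":0,"wx":0,"wy":0,"wz":0},{"x":0,"y":0,"z":0,"wx":0,"wy":0,"wz":0},{"x":0,"y":0,"z":0,"wx":0,"wy":0,"wz":0},{"x":0,"y":0,"z":0,"wx":0,"wy":0,"wz":0},{"x":0,"y":0,"z":0,"wx":0,"wy":0,"wz":0}]' 1 40
```

```text
time_s: 3.8
position: [0.66, 0.1136, 0.0576]
tool_rot: [-0.002, -0.624, 0.781, 0.001]
ft_force: [-0.7, -0.3, -0.1]
grip_width: 1.0
grasp_force: 0.0
time_s: 4.6
position: [0.6621, 0.1155, 0.0614]
tool_rot: [0.001, -0.625, 0.781, -0.001]
ft_force: [-1.3, 0.2, 5.1]
grip_width: 0.227
grasp_force: 39.3
```

```bash
python3 -m jog '[{"x":0,"y":0,"z":0.02,"wx":0,"wy":0,"wz":0},{"x":0,"y":0,"z":0.06,"wx":0,"wy":0,"wz":0},{"x":0,"y":0,"z":0.1,"wx":0,"wy":0,"wz":0},{"x":-0.05,"y":0.02,"z":0.12,"wx":0,"wy":0,"wz":0},{"x":-0.12,"y":0.045,"z":0.12,"wx":0,"wy":0,"wz":0},{"x":-0.19,"y":0.07,"z":0.12,"wx":0,"wy":0,"wz":0},{"x":-0.26,"y":0.1,"z":0.12,"wx":0,"wy":0,"wz":0},{"x":-0.33,"y":0.125,"z":0.12,"wx":0,"wy":0,"wz":0}]'
python3 -m jog '[{"x":-0.06,"y":0.02,"z":0,"wx":0,"wy":0,"wz":0},{"x":-0.098,"y":0.036,"z":0,"wx":0,"wy":0,"wz":0},{"x":-0.098,"y":0.036,"z":0,"wx":0,"wy":0,"wz":0},{"x":-0.098,"y":0.036,"z":-0.03,"wx":0,"wy":0,"wz":0},{"x":-0.098,"y":0.036,"z":-0.06,"wx":0,"wy":0,"wz":0},{"x":-0.098,"y":0.036,"z":-0.085,"wx":0,"wy":0,"wz":0},{"x":-0.098,"y":0.036,"z":-0.1,"wx":0,"wy":0,"wz":0},{"x":-0.098,"y":0.036,"z":-0.1,"wx":0,"wy":0,"wz":0}]'
python3 - <<'E'
from h import *
f=env.grab_frame("side"); cv2.imwrite("pics/s3.png",cv2.resize(f["pixels"][130:380,150:480,::-1],None,fx=2.2,fy=2.2))
o=env.get_obs(); print(o["position"],o["ft_force"],o["grasp_force"])
E
```

```text
time_s: 5.4
position: [0.4946, 0.178, 0.1197]
tool_rot: [-0.0, -0.625, 0.781, 0.0]
ft_force: [-0.0, 0.3, -0.6]
grip_width: 0.221
grasp_force: 39.2
time_s: 6.2
position: [0.4472, 0.1951, 0.0688]
tool_rot: [-0.001, -0.625, 0.781, -0.0]
ft_force: [0.3, -0.0, -1.1]
grip_width: 0.22
grasp_force: 39.3
[0.44761601 0.1955245  0.06953265] [-0.43184784  0.18332999 -0.88966311] 39.26264405250549
```

View pics/s3.png

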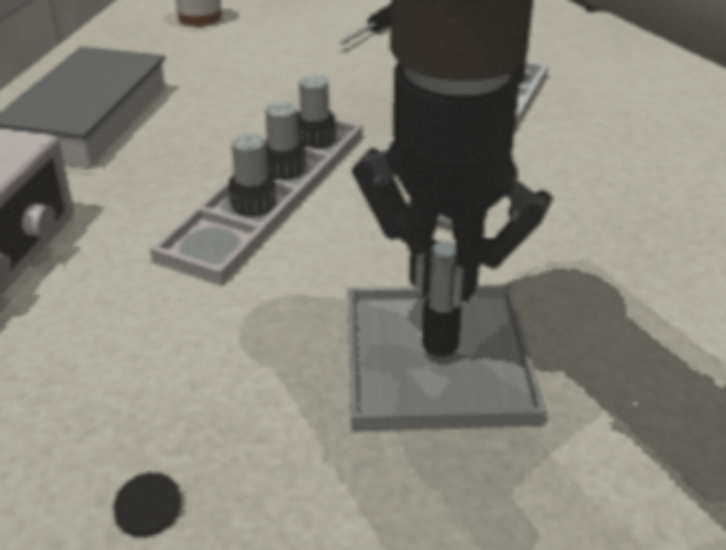

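The slim part is held upright over the middle of the dish (crop px 440,345), about 11 mm above its floor. I'll lower it slowly.

```bash
python3 -m jog '[{"x":0,"y":0,"z":-0.006,"wx":0,"wy":0,"wz":0},{"x":0,"y":0,"z":-0.012,"wx":0,"wy":0,"wz":0},{"x":0,"y":0,"z":-0.016,"wx":0,"wy":0,"wz":0},{"x":0,"y":0,"z":-0.019,"wx":0,"wy":0,"wz":0},{"x":0,"y":0,"z":-0.021,"wx":0,"wy":0,"wz":0},{"x":0,"y":0,"z":-0.022,"wx":0,"wy":0,"wz":0},{"x":0,"y":0,"z":-0.022,"wx":0,"wy":0,"wz":0},{"x":0,"y":0,"z":-0.022,"wx":0,"wy":0,"wz":0}]'
```

```text
time_s: 7.05
position: [0.4474, 0.1959, 0.0603]
tool_rot: [0.0, -0.625, 0.781, -0.0]
ft_force: [-3.1, -0.6, 8.6]
grip_width: 0.223
grasp_force: 40.7
```

Contact is at 8.6 N. I'll release, then retreat.

```bash
python3 -m jog '[{"x":0,"y":0,"z":0,"wx":0,"wy":0,"wz":0},{"x":0,"y":0,"z":0,"wx":0,"wy":0,"wz":0},{"x":0,"y":0,"z":0,"wx":0,"wy":0,"wz":0},{"x":0,"y":0,"z":0,"wx":0,"wy":0,"wz":0},{"x":0,"y":0,"z":0,"wx":0,"wy":0,"wz":0},{"x":0,"y":0,"z":0,"wx":0,"wy":0,"wz":0},{"x":0,"y":0,"z":0,"wx":0,"wy":0,"wz":0},{"x":0,"y":0,"z":0,"wx":0,"wy":0,"wz":0}]' -1
python3 -m jog '[{"x":0,"y":0,"z":0.04,"wx":0,"wy":0,"wz":0},{"x":0,"y":0,"z":0.1,"wx":0,"wy":0,"wz":0},{"x":0,"y":0,"z":0.18,"wx":0,"wy":0,"wz":0},{"x":0,"y":0,"z":0.26,"wx":0,"wy":0,"wz":0},{"x":0,"y":0,"z":0.34,"wx":0,"wy":0,"wz":0},{"x":0,"y":-0.08,"z":0.4,"wx":0,"wy":0,"wz":0},{"x":0,"y":-0.16,"z":0.44,"wx":0,"wy":0,"wz":0},{"x":0,"y":-0.25,"z":0.44,"wx":0,"wy":0,"wz":0}]'
python3 - <<'E'
from h import *
F=[]
for c in("scene","side"):
    f=env.grab_frame(c); 
    for q in("odd","spare"):
        m=env.masks_of(q,c)
        for r in m: print(c,q,round(r["conf"],2),np.round(r["at"]),r["mask"].sum())
        if q=="odd" and m: print(*fit([(f,m[0]["mask"])],lambda p:cyl(*p,.004,ODD),[.447,.196],[.01,.01]))
print(env.get_obs()["position"])
E
```

```text
time_s: 7.85
position: [0.4473, 0.1957, 0.0588]
tool_rot: [-0.0, -0.625, 0.781, -0.0]
ft_force: [0.2, -0.5, -0.3]
grip_width: 1.001
grasp_force: 0.0
time_s: 8.65
position: [0.4486, 0.0704, 0.2823]
tool_rot: [0.004, -0.626, 0.78, -0.001]
ft_force: [-0.2, 0.1, -0.4]
grip_width: 1.002
grasp_force: 0.0
scene odd 0.81 [239. 424.] 410
[0.4463 0.1953] 0.082
scene spare 0.83 [136. 307.] 439
side odd 0.76 [273. 351.] 783
[0.4471 0.1945] 0.054
side spare 0.91 [179. 364.] 489
side spare 0.3 [298. 346.] 4717
[0.44725408 0.07111071 0.27857143]
```

```bash
python3 -m jog '[{"x":0,"y":-0.06,"z":0,"wx":0,"wy":0,"wz":0},{"x":0,"y":-0.13,"z":0,"wx":0,"wy":0,"wz":0},{"x":0,"y":-0.2,"z":0,"wx":0,"wy":0,"wz":0},{"x":0,"y":-0.26,"z":0,"wx":0,"wy":0,"wz":0},{"x":0,"y":-0.3,"z":0,"wx":0,"wy":0,"wz":0},{"x":0,"y":-0.3,"z":0,"wx":0,"wy":0,"wz":0},{"x":0,"y":-0.3,"z":0,"wx":0,"wy":0,"wz":0},{"x":0,"y":-0.3,"z":0,"wx":0,"wy":0,"wz":0}]'
python3 - <<'E'
from h import *
f=env.grab_frame("wrist"); cv2.imwrite("pics/w3.png",f["pixels"][:,:,::-1])
print(env.get_obs()["position"])
for m in env.masks_of("spare","wrist"): print(round(m["conf"],2),np.round(m["at"]),m["mask"].sum(),*fit([(f,m["mask"])],lambda p:cyl(*p,.005,SP),[.4595,-.14],[.01,.01]))
for r in env.place_of("odd","wrist"): print("odd",round(r["conf"],2),np.round(r["at"]),onz(f,r["at"],.005))
E
```

```text
time_s: 9.75
position: [0.4475, -0.0782, 0.2785]
tool_rot: [-0.0, -0.626, 0.78, 0.0]
ft_force: [0.6, -0.4, 0.7]
grip_width: 1.001
grasp_force: 0.0
[ 0.44751173 -0.07816886  0.27865687]
0.77 [112. 290.] 1123 [ 0.4605 -0.1376] 0.073
odd 0.56 [336. 356.] [0.4478 0.1953 0.005 ]
```

View pics/w3.png

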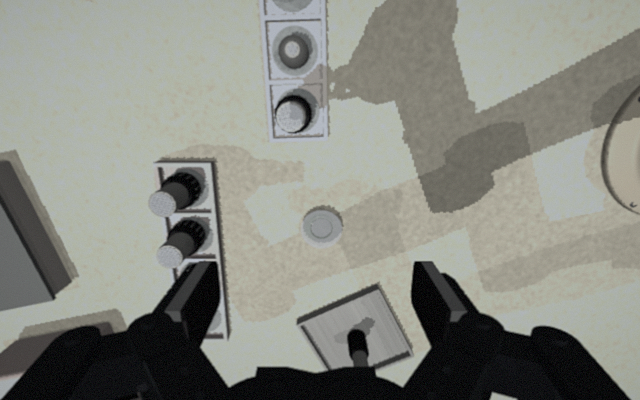

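The spare is at px (292,115) with the objective beside it. The stock tray is aligned with the gripper, and the slim part stands in the dish (px 357,345). Now I'll grasp the spare.

```bash
python3 -m jog '[{"x":0.013,"y":-0.06,"z":0,"wx":0,"wy":0,"wz":0},{"x":0.026,"y":-0.117,"z":-0.05,"wx":0,"wy":0,"wz":0},{"x":0.026,"y":-0.117,"z":-0.14,"wx":0,"wy":0,"wz":0},{"x":0.026,"y":-0.117,"z":-0.23,"wx":0,"wy":0,"wz":0},{"x":0.026,"y":-0.117,"z":-0.32,"wx":0,"wy":0,"wz":0},{"x":0.026,"y":-0.117,"z":-0.4,"wx":0,"wy":0,"wz":0},{"x":0.026,"y":-0.117,"z":-0.44,"wx":0,"wy":0,"wz":0},{"x":0.026,"y":-0.117,"z":-0.464,"wx":0,"wy":0,"wz":0}]' -1
python3 -m jog '[{"x":0,"y":0,"z":0,"wx":0,"wy":0,"wz":0},{"x":0,"y":0,"z":0,"wx":0,"wy":0,"wz":0},{"x":0,"y":0,"z":0,"wx":0,"wy":0,"wz":0},{"x":0,"y":0,"z":0,"wx":0,"wy":0,"wz":0},{"x":0,"y":0,"z":0,"wx":0,"wy":0,"wz":0},{"x":0,"y":0,"z":0,"wx":0,"wy":0,"wz":0},{"x":0,"y":0,"z":0,"wx":0,"wy":0,"wz":0},{"x":0,"y":0,"z":0,"wx":0,"wy":0,"wz":0}]' 1 40
```

```text
time_s: 10.7
position: [0.4593, -0.1373, 0.0446]
tool_rot: [-0.002, -0.625, 0.781, 0.001]
ft_force: [-0.3, 0.2, 1.2]
grip_width: 1.002
grasp_force: 0.0
time_s: 11.5
position: [0.4609, -0.1377, 0.0478]
tool_rot: [0.001, -0.625, 0.781, -0.001]
ft_force: [-1.2, 2.6, 6.5]
grip_width: 0.337
grasp_force: 39.5
```

```bash
python3 -m jog '[{"x":0,"y":0,"z":0.02,"wx":0,"wy":0,"wz":0},{"x":0,"y":0,"z":0.07,"wx":0,"wy":0,"wz":0},{"x":0,"y":0,"z":0.14,"wx":0,"wy":0,"wz":0},{"x":0.02,"y":0.05,"z":0.2,"wx":0,"wy":0,"wz":0},{"x":0.05,"y":0.12,"z":0.2,"wx":0,"wy":0,"wz":0},{"x":0.08,"y":0.2,"z":0.2,"wx":0,"wy":0,"wz":0},{"x":0.12,"y":0.27,"z":0.2,"wx":0,"wy":0,"wz":0},{"x":0.16,"y":0.34,"z":0.2,"wx":0,"wy":0,"wz":0}]'
python3 -m jog '[{"x":0.05,"y":0.06,"z":0,"wx":0,"wy":0,"wz":0},{"x":0.11,"y":0.11,"z":0,"wx":0,"wy":0,"wz":0},{"x":0.17,"y":0.15,"z":0,"wx":0,"wy":0,"wz":0},{"x":0.216,"y":0.162,"z":0,"wx":0,"wy":0,"wz":0},{"x":0.236,"y":0.162,"z":-0.02,"wx":0,"wy":0,"wz":0},{"x":0.236,"y":0.162,"z":-0.07,"wx":0,"wy":0,"wz":0},{"x":0.236,"y":0.162,"z":-0.12,"wx":0,"wy":0,"wz":0},{"x":0.236,"y":0.162,"z":-0.15,"wx":0,"wy":0,"wz":0}]'
python3 - <<'E'
from h import *
o=env.get_obs(); print(o["position"],o["grasp_force"])
for c in("scene","side"):
    f=env.grab_frame(c)
    if c=="side": cv2.imwrite("pics/s4.png",cv2.resize(f["pixels"][130:330,150:420,::-1],None,fx=2.5,fy=2.5))
E
```

```text
time_s: 12.3
position: [0.5403, 0.0336, 0.1473]
tool_rot: [0.0, -0.625, 0.781, 0.0]
ft_force: [-0.0, -1.4, -1.7]
grip_width: 0.343
grasp_force: 39.8
time_s: 13.1
position: [0.656, 0.112, 0.0688]
tool_rot: [-0.002, -0.624, 0.781, 0.001]
ft_force: [-0.4, -0.9, -1.1]
grip_width: 0.337
grasp_force: 39.8
[0.65595293 0.11195473 0.06884036] 39.81966197490692
```

View pics/s4.png

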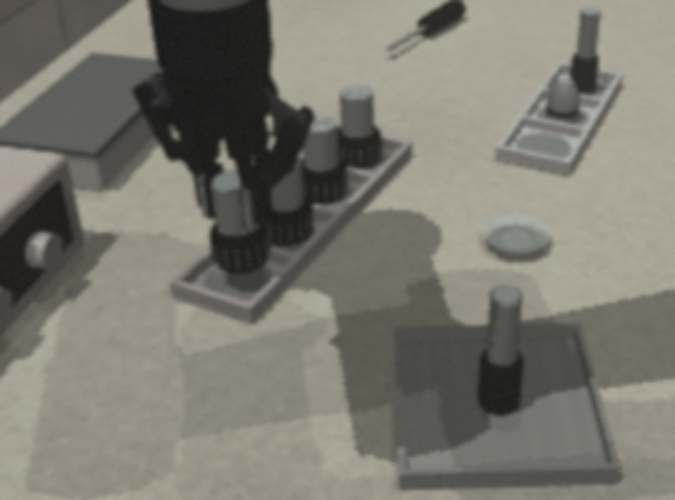

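The spare hangs upright over the vacated place (crop px 238,250), and the slim part stands in the dish (500,380). I'll lower it 25 mm.

```bash
python3 -m jog '[{"x":0,"y":0,"z":-0.005,"wx":0,"wy":0,"wz":0},{"x":0,"y":0,"z":-0.016,"wx":0,"wy":0,"wz":0},{"x":0,"y":0,"z":-0.028,"wx":0,"wy":0,"wz":0},{"x":0,"y":0,"z":-0.038,"wx":0,"wy":0,"wz":0},{"x":0,"y":0,"z":-0.044,"wx":0,"wy":0,"wz":0},{"x":0,"y":0,"z":-0.048,"wx":0,"wy":0,"wz":0},{"x":0,"y":0,"z":-0.05,"wx":0,"wy":0,"wz":0},{"x":0,"y":0,"z":-0.05,"wx":0,"wy":0,"wz":0}]'
```

```text
time_s: 14.0
position: [0.6581, 0.1132, 0.0479]
tool_rot: [-0.0, -0.625, 0.781, -0.0]
ft_force: [-4.0, 0.2, 4.6]
grip_width: 0.341
grasp_force: 40.3
```

It has touched the floor at 4.6 N. I'll release, rise and check.

```bash
python3 -m jog '[{"x":0,"y":0,"z":0,"wx":0,"wy":0,"wz":0},{"x":0,"y":0,"z":0,"wx":0,"wy":0,"wz":0},{"x":0,"y":0,"z":0,"wx":0,"wy":0,"wz":0},{"x":0,"y":0,"z":0,"wx":0,"wy":0,"wz":0},{"x":0,"y":0,"z":0,"wx":0,"wy":0,"wz":0},{"x":0,"y":0,"z":0,"wx":0,"wy":0,"wz":0},{"x":0,"y":0,"z":0,"wx":0,"wy":0,"wz":0},{"x":0,"y":0,"z":0,"wx":0,"wy":0,"wz":0}]' -1
python3 -m jog '[{"x":0,"y":0,"z":0.03,"wx":0,"wy":0,"wz":0},{"x":0,"y":0,"z":0.08,"wx":0,"wy":0,"wz":0},{"x":0,"y":0,"z":0.15,"wx":0,"wy":0,"wz":0},{"x":0,"y":0,"z":0.23,"wx":0,"wy":0,"wz":0},{"x":0,"y":0,"z":0.31,"wx":0,"wy":0,"wz":0},{"x":0,"y":0,"z":0.38,"wx":0,"wy":0,"wz":0},{"x":0,"y":0,"z":0.42,"wx":0,"wy":0,"wz":0},{"x":0,"y":0,"z":0.42,"wx":0,"wy":0,"wz":0}]'
python3 - <<'E'
from h import *
k=np.array([.6369,.0186]);a=-.224
for c in("wrist","side"):
    f=env.grab_frame(c)
    cv2.imwrite(f"pics/{c}5.png",f["pixels"][:,:,::-1])
    for m in env.masks_of("spare",c):
        p,e=fit([(f,m["mask"])],lambda p:cyl(*p,.005,SP),[.6586,.1137],[.01,.01])
        d=p-k; print(c,round(m["conf"],2),np.round(m["at"]),p,e,"kit xy",d[0]*np.cos(a)+d[1]*np.sin(a),-d[0]*np.sin(a)+d[1]*np.cos(a))
print(env.get_obs()["position"])
E
```

```text
time_s: 14.8
position: [0.6583, 0.1132, 0.0468]
tool_rot: [-0.0, -0.625, 0.781, 0.0]
ft_force: [0.4, -0.6, 0.3]
grip_width: 1.004
grasp_force: 0.0
time_s: 15.6
position: [0.6599, 0.1135, 0.2628]
tool_rot: [0.005, -0.625, 0.781, -0.002]
ft_force: [0.2, 0.5, 1.1]
grip_width: 1.004
grasp_force: 0.0
side 0.82 [229. 245.] [0.6587 0.11  ] 0.08 kit xy 0.0009525494903869676 0.09395899451073517
[0.65746706 0.11308877 0.25548948]
```

View pics/side5.png

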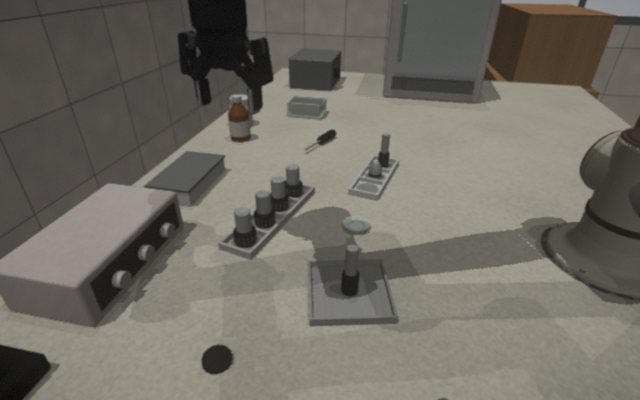

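Both parts stand upright: the spare in the kit's end place (243,228) and the slim one in the dish (350,270). The arm is clear.

```bash
python3 -c "
from workcell import env
print(env.sign_off())"
```

```text
the job is handed in; nothing more can be done
None
```

The slim eyepiece now stands upright in the steel dish and the matching wide one stands in the place it left, both set down gently; I handed the job in at about 16 s of the 58 s allowed, and the sign-off gave no verdict.

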